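# Level the lamp head and snap its cover on, still pressing

## Robot

A 6-joint arm with a two-finger parallel gripper is mounted at the origin on the work surface. World frame = base frame: x ahead of the robot, y to its left, z up, the work surface at z = 0. Lengths are in m, angles in rad, forces in N, time in s.
With the tool pointing down it reaches from about 0.25 to 0.775 m from the base axis. Payload 4 kg.
Tool frame: the origin (TCP) lies on the centre line of the jaws, within the pads' length; the fingertips stand 17 mm ahead of it and the grasp point (between the pads) lies 2 mm behind it; z points along the fingers, y is the line along which they close (so a half turn about z gives the same grasp; the last joint's range is limited). The gripper opens to 94 mm and grips with 3 to 60 N. Pads are 16 mm wide; open, the fingers measure 119 mm over their backs; the gripper's body (75 mm by 177 mm) begins 78 mm behind the grasp point.
Start: joints at [1.135, 0.087, 1.371, -0, 1.684, -0.103], TCP at [0.18, 0.52, 0.223] pointing down, gripper open.
Joint ranges: [-3.1, 3.1], [-0.76, 2.03], [0.27, 2.55], [-1.08, 4.22], [0.17, 2.65], [-2.57, 2.57]. Speed limits (rad/s): [2.79, 2.79, 3.14, 3.14, 3.14, 3.14].

## Interface

Orientations are given as [roll, pitch, yaw] about the fixed x, y, z axes, in that order (R = Rz(yaw) Ry(pitch) Rx(roll)).
In Python, from bench import robot gives the robot as it stands.
- The arm moves only by the tool servo_tool, never from a script. Its argument "plan" is a list of rows, each a list of 7 numbers: the shift along the tool's x, y, z normalised to -1 to 1, where 1 is 0.1 m, then the turn, a rotation vector about the tool's x, y, z normalised to -1 to 1, where 1 is pi/2 rad, then the finger opening in mm, from 0 to 94. In form: [[x, y, z, ax, ay, az, gripper], ...]. A call has 1 to 12 rows; each row is the pose to reach, as a shift and turn from the pose commanded when the call began, along the tool's axes at that moment; what a row does not reach only later rows make up. A row lasts 1/12 s, in which the tool goes at most 41.7 mm and 7.16 degrees, less where a joint would pass 70% of its speed; a pose out of reach is approached as far as the arm can. A call with a number of a shift or a turn outside -1 to 1 is refused whole. A call with a gripper value outside its range is refused whole. The fingers move at their own pace and stop on an object; the grip force is fixed at half the most. Time passes only in rows, so rows that repeat a pose let the fingers close. It gives the time, the measured TCP pose, the force, the opening and the grip force at its end, in the units of the state.
- robot.get_obs(): the state, without advancing time (a new reading comes with each control period).
- robot.snapshot(name): name is "scene" or "top" or "wrist"; returns the picture (384x512x3 uint8, red, green, blue); there is no depth.
- robot.camera_params(name): a dict with "camera_matrix" (3x3 intrinsics, pixels), "rvec" (rotation vector, rad) and "tvec" (3), from world to camera coordinates, as OpenCV has them; the wrist camera has in their place "tool_from_camera" (4x4, takes a point from camera to tool coordinates, whose origin is the TCP and whose axes are the flange's). Camera axes: x right, y down, z forward; pixel columns grow to the right and rows downward; lengths in m; the calibration is good to about 2 mm. A picture is of the moment at which its call begins: read the wrist's pose just before it. camera_params takes no time and is no camera call.
- robot.close_job(): hands the job in; it is judged then, once.
Trained networks look in the newest picture that a camera, given by its name, has taken for a name from the list of things; names that differ only in an ending like _2 or _b are one class to them, and where a whole thing is asked for, a point or a joint stands for the part that bears it (a point fixed in the world has none). Each returns a list of dicts, best first, with "conf" (0 to 1); they miss things now and then, are a little off and sometimes report something else, mostly with a low value. They report only what shows in the picture. A call takes as long as a camera call. They do not tell look-alikes from the thing itself.
- robot.find_in(thing, camera): "extent" ([centre column, centre row, width, height] in pixels, round what is visible of it).
The state is a dict: "time": time; "joint_positions": joint angles; "qvel": joint speeds; "joint_torque": joint torques, N m; "tool_pos": TCP position; "ee_rot": TCP orientation; "wrist_force": force on the tool from outside, world axes, zero at the start; "wrist_torque": the same for the moment, N m; "width": finger opening in m; "finger_force": force on a finger pad.
Only numpy, scipy, OpenCV 4.12 (cv2) and the standard library are available. Lean on these libraries where they do the work, as an engineer would, in place of code of your own. Each camera call takes 0.05 s, during which the arm holds its last target. There are 200 camera calls.

## Task

First push the desk lamp's tipped-up head level, so that its open mouth faces straight up. Then pick up the round white snap-in cover by its grip rib, press it straight down into the mouth until it clicks and sits fully home with the head still level, and finish while still gripping the cover and holding it down with a firm push (some 10 N): do not let go. Leave the other things on the desk where they are.

Things in the scene. Friction and masses are not known exactly. Their poses are not given: they have to be found in the camera images.
- lamp: Chrome desk lamp fixed to the desk: round base 124 mm across, 20 mm high (its push-button is not used), stem, and upright yoke holding the head between two arms (outsides 134 mm apart along the lamp's y, tops 134 mm above the desk). Origin: centre of the base's underside, straight below the head's centre; z up. The tilt axis runs along its y, 125 mm above the origin.
- lamp_head (a joint): Tilt of the lamp head, rad. 0 = level, mouth facing straight up. Positive (starts at 0.35 to 0.75) = the lug, on the lamp's -x side, is raised and the mouth leans to the lamp's +x. Friction hinge: 0.35 N m (about 5 N at the lug) turns it; it stays where it is left and has no stop at level (range -0.5 to 0.9).
- lamp_mouth (a point): Centre of the head's open mouth in its rim plane, 15 mm from the tilt axis; turns with the head: z out of the mouth, -x to the lug. The head is a chrome cup 100 mm across, 30 mm high; mouth 73 mm across, 25 mm deep. Four small sprung catches inside stand 4.5 mm out of the wall, their middles 8.5 mm below the rim.
- lug (a point): Middle of the top face of the head's black lug: a flat tab 32 mm wide, 8 mm thick, sticking out from 50 to 84 mm from the head's centre to the head's -x. This point is 66 mm from the tilt axis and 4 mm above the plane through it. Pushing it down levels the head; at level it is 129 mm above the desk.
- cover_mid (a point): Point on the white cover's axis half-way up, 24 mm above its underside, level with its flange top, at the grip rib's foot. z up along the axis; x across the rib's 14 mm thickness (grip it along x), y along its 50 mm length. When the cover is home this point is 4.5 mm above the rim plane of the mouth.
- cover: Loose white plastic snap-in cover, 60 g, standing plug down on the desk; origin at the centre of its underside. From below: bead 68 mm across to 3 mm; neck 59 mm across to 19.5; flange 96 mm across to 24; grip rib 14 x 50 mm from 24 to 48 mm. Fits at any turn. The bead meets the catches some 16 mm short of home; about 10 to 15 N forces it past, then the force drops and the flange lands on the rim.
- pencil: Loose hexagonal wooden pencil, 150 mm long, 8 mm thick, lying in the middle of the desk between lamp and cover; leave alone. Origin under its middle, x along it.
- remover: Loose red plastic stapler remover, about 65 x 30 x 25 mm; leave alone. Origin under its middle.
- tiffin_lid: Loose flat aluminium tiffin lid, 112 mm across, 20 mm high, farther out; leave alone. Origin under its middle.
- eraser: Loose eraser, 42 x 20 x 12 mm; leave alone. Origin under its middle.
- tumbler: Loose steel tumbler, 72 mm across, 100 mm high, farther out; leave alone. Origin under its middle.
- pen_stand: Fixed clear acrylic pen stand with pens, 75 x 75 mm, about 160 mm high with the pens, far edge; origin under its middle.
- drawers: Fixed white plastic drawer unit, 200 x 220 x 160 mm high, at the robot's right; origin under its middle.
- books: Fixed pile of notebooks, 200 x 150 x 42 mm high, at the robot's left; origin under its middle.
Not all that is in view belongs to the job. Leave any blue, purple or yellow look-alike of the cover alone.

How it is judged:
On the way, in this order (a step that is already met when the one before it is completed fails the run):
1. the head stands level (within 0.10 rad) with the cover still away from it (value of joint lamp_head between -0.1 and 0.1 rad and distance between cover_mid and lamp_mouth above 0.08 m), for 0.2 s.
2. the cover is snapped fully home in the mouth (z of cover_mid in the frame of lamp_mouth between 0.001 and 0.0065 m and distance between cover_mid and lamp_mouth below 0.008 m and angle between the z axis of cover_mid and the z axis of lamp_mouth, either way round below 0.08 rad), for 0.2 s.
At the end, for the whole second after the job is handed in: The cover sits fully home (within 2 mm of its seated depth, square within 0.08 rad), the head is level within 0.12 rad, and the fingers still hold the cover and press it on the lamp with more than 4 N (all of step 2 and value of joint lamp_head between -0.12 and 0.12 rad and contact force between cover and lamp above 4 N and contact force between the fingers and cover above 4 N); the arm keeps its last pose, push and grip.
It fails at once if the pencil is disturbed (moved 30 mm) (distance of pencil from where it was at the start of the episode above 0.03 m).
It fails at once if the remover is disturbed (moved 30 mm) (distance of remover from where it was at the start of the episode above 0.03 m).
It fails at once if the tiffin lid is disturbed (moved 30 mm) (distance of tiffin_lid from where it was at the start of the episode above 0.03 m).
It fails at once if the eraser is disturbed (moved 30 mm) (distance of eraser from where it was at the start of the episode above 0.03 m).
It fails at once if the tumbler is disturbed (moved 30 mm) (distance of tumbler from where it was at the start of the episode above 0.03 m).
It also fails if it takes over 64 s, if anything falls off the work surface, if the arm or the gripper's body presses on something with over 40 N, if the wrist force passes 120 N, or if a joint passes its speed limit or range.

## Working session

There is one attempt and no reset: what is moved stays moved. The work goes in short steps, Python scripts to look and compute and a tool call to move; the robot and the scene stay as the last step left them, time stands still between calls to the robot, and variables do not carry over. Pictures are saved under pics/ and viewed, at most 10 in all, crops included, and the job is handed in when it is done.

Besides the shell and the picture viewer there is one more tool, called by a JSON object that holds its "op" and its "data", one argument or row to a line. servo_tool: Moves the arm, as the interface text tells. Scaled input: -1 to 1 covers 0.1 m each way for a shift and pi/2 rad each way for a turn. Its arguments: {"type":"object","properties":{"plan":{"type":"array","items":{"type":"array","items":{"type":"number"}}}},"required":["plan"]}

```bash
mkdir -p pics; cat > h.py <<'E'
import numpy as np, cv2
from bench import robot
from scipy.spatial.transform import Rotation as R
def cam(n):
    p=robot.camera_params(n); K=np.array(p["camera_matrix"])
    if n=="wrist":
        o=robot.get_obs(); T=np.eye(4); T[:3,:3]=R.from_euler('xyz',o["ee_rot"]).as_matrix(); T[:3,3]=o["tool_pos"]
        M=T@np.array(p["tool_from_camera"]); return K,M[:3,:3],M[:3,3]
    A=cv2.Rodrigues(np.array(p["rvec"]))[0]; return K,A.T,-A.T@np.array(p["tvec"]).ravel()
def onplane(c,uv,z):
    K,A,o=c; d=A@np.linalg.solve(K,[uv[0],uv[1],1]); return o+d*(z-o[2])/d[2]
def proj(c,P):
    K,A,o=c; q=K@(A.T@(np.array(P)-o)); return q[:2]/q[2]
def snap(n,f=None):
    im=robot.snapshot(n)
    if f: cv2.imwrite(f"pics/{f}.png",cv2.cvtColor(im,cv2.COLOR_RGB2BGR))
    return im
E
python3 - <<'E'
from h import *
np.set_printoptions(precision=4,suppress=True)
print(robot.get_obs())
a=snap("scene");b=snap("top")
cv2.imwrite("pics/a.png",cv2.cvtColor(cv2.resize(np.vstack([a,b]),None,fx=.78,fy=.78) if 0 else a,cv2.COLOR_RGB2BGR));cv2.imwrite("pics/b.png",cv2.cvtColor(b,cv2.COLOR_RGB2BGR))
for n in("scene","top"):
    c=cam(n);print(n,c[2],c[0][0,0],c[1][:,2])
    for t in("lamp","lamp_mouth","lug","cover","pencil","remover","eraser","tumbler","tiffin_lid"):
        for r in robot.find_in(t,n)[:3]: print(n,t,np.round(r["extent"]),round(r["conf"],2),onplane(c,r["extent"][:2],.024)[:2])
E
```

```text
{'time': 0.0, 'joint_positions': array([ 1.1349,  0.0879,  1.3723, -0.    ,  1.6836, -0.1031]), 'qvel': array([-0.0012,  0.0001, -0.0011, -0.0001, -0.0004,  0.0015]), 'joint_torque': array([ -0.001 , -34.0193, -30.2424,   0.0716,   0.0333,  -0.0002]), 'tool_pos': array([0.1795, 0.5193, 0.2213]), 'ee_rot': array([-3.1394, -0.0002,  2.8088]), 'wrist_force': array([0.068 , 0.3279, 0.7905]), 'wrist_torque': array([-0.0197, -0.017 , -0.0307]), 'finger_force': 0.0, 'width': 0.09391339097381413}
scene [ 1.1729 -0.3103  1.2135] 457.6293103964731 [-0.4433  0.2265 -0.8673]
scene lamp [191. 179.  54.  69.] 0.96 [ 0.4632 -0.1268]
scene lamp [194. 270.  14.  14.] 0.61 [ 0.7332 -0.2344]
scene lamp_mouth [191. 170.  42.  44.] 0.55 [ 0.4317 -0.1154]
scene lamp_mouth [376. 136.  78.  70.] 0.49 [0.574  0.4703]
scene lug [192. 168.  41.  47.] 0.76 [ 0.4266 -0.1092]
scene cover [280. 164.  34.  26.] 0.94 [0.5329 0.1425]
scene cover [250. 133.  30.  26.] 0.78 [0.3868 0.109 ]
scene cover [295. 124.  35.  22.] 0.75 [0.4164 0.2588]
scene pencil [247. 197.  14.  26.] 0.62 [ 0.5932 -0.0034]
scene remover [222. 155.  22.  16.] 0.71 [ 0.4235 -0.0054]
scene eraser [192. 272.  11.  17.] 0.48 [ 0.7344 -0.239 ]
scene tumbler [230. 266.  25.  36.] 0.89 [ 0.7642 -0.1405]
scene tiffin_lid [271. 236.  40.  37.] 0.78 [0.7365 0.0027]
top [ 0.4881 -0.0315  1.2603] 416.3236250957645 [ 0.097   0.0172 -0.9951]
top lamp [302. 230.  55.  45.] 0.9 [ 0.5044 -0.1502]
top lamp_mouth [300. 231.  38.  39.] 0.81 [ 0.4995 -0.1438]
top lug [300. 231.  38.  45.] 0.7 [ 0.5013 -0.1436]
top cover [152. 213.  31.  33.] 0.97 [0.5631 0.2951]
top cover [166. 265.  32.  34.] 0.8 [0.4093 0.2533]
top cover [203. 225.  33.  30.] 0.78 [0.5236 0.1419]
top remover [253. 266.  11.  23.] 0.5 [ 0.3994 -0.0025]
top tumbler [298. 134.  25.  34.] 0.93 [ 0.7909 -0.1473]
top tumbler [253. 265.  11.  20.] 0.35 [ 0.4032 -0.0017]
top tiffin_lid [247. 158.  35.  35.] 0.98 [0.7223 0.0095]
```

View pics/a.png

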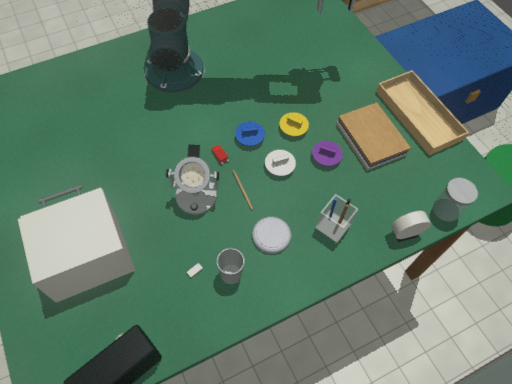

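View pics/b.png

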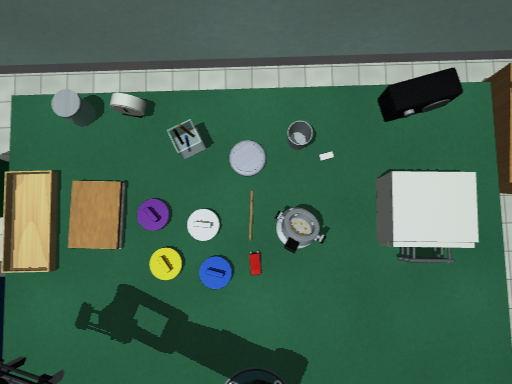

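The white cover is at about (203,225) in the top view, with its rib running roughly sideways. The lamp is at (300,228), its yoke knobs at (280,216) and (323,239), and the black lug at (292,244). Next I work out the move to the lamp.

```bash
cat >> h.py <<'E'
def goto(p,yaw):
    o=robot.get_obs(); A=R.from_euler('xyz',o["ee_rot"]).as_matrix()
    B=R.from_euler('xyz',[np.pi,0,yaw]).as_matrix()
    print("shift",np.round(A.T@(np.array(p)-o["tool_pos"])/.1,3),"turn",np.round(R.from_matrix(A.T@B).as_rotvec()/(np.pi/2),4))
np.set_printoptions(precision=4,suppress=True)
E
python3 - <<'E'
from h import *
c=cam("top"); a=onplane(c,(280,216),.13);b=onplane(c,(323,239),.13);print(a,b,(a+b)/2,np.linalg.norm(a-b),np.arctan2(*(a-b)[1::-1])-np.pi/2)
print("lug",onplane(c,(292,244),.16)); print("cover",onplane(c,(203,225),.024),"rib ends",onplane(c,(193,223),.048),onplane(c,(214,225),.048))
print(robot.camera_params("wrist"))
goto([.48,-.13,.33],2.65)
E
```

```text
[ 0.5408 -0.0814  0.13  ] [ 0.4763 -0.1953  0.13  ] [ 0.5085 -0.1384  0.13  ] 0.13089476559998928 -0.5154849972631026
lug [ 0.4653 -0.1095  0.16  ]
cover [0.5242 0.1431 0.024 ] rib ends [0.53   0.1689 0.048 ] [0.5228 0.1076 0.048 ]
{'camera_matrix': array([[284.2386,   0.    , 255.3644],
       [  0.    , 284.2386, 198.7472],
       [  0.    ,   0.    ,   1.    ]]), 'tool_from_camera': array([[ 0.    , -0.96  , -0.2799,  0.0813],
       [ 1.    ,  0.    , -0.    , -0.0007],
       [ 0.    , -0.2799,  0.96  , -0.1626],
       [ 0.    ,  0.    ,  0.    ,  1.    ]])}
shift [-4.961 -5.16  -1.075] turn [ 0.0001 -0.      0.1011]
```

{"op": "servo_tool", "data": {
  "plan": [
    [-0.5, -0.5, -0.5, 0, 0, 0, 0],
    [-1, -1, -1, 0, 0, 0, 0],
    [-1, -1, -1, 0, 0, 0, 0],
    [-1, -1, -1, 0, 0, 0, 0],
    [-1, -1, -1, 0, 0, 0, 0]
  ]
}}

```text
time: 1.42
tool_pos: [0.2439, 0.3904, 0.3284]
ee_rot: [3.133, 0.005, 2.805]
wrist_force: [-0.0, 1.1, 1.7]
width: 0.064
finger_force: 0.0
```

{"op": "servo_tool", "data": {
  "plan": [
    [-1, -1, 0, 0, 0, 0, 0],
    [-1, -1, 0, 0, 0, 0, 0],
    [-1, -1, 0, 0, 0, 0, 0],
    [-1, -1, 0, 0, 0, 0, 0]
  ]
}}

```text
time: 1.75
tool_pos: [0.3045, 0.2625, 0.3223]
ee_rot: [-3.141, 0.001, 2.805]
wrist_force: [0.4, 1.0, -0.6]
width: 0.0372
finger_force: 0.0
```

{"op": "servo_tool", "data": {
  "plan": [
    [-1, -1, 0, 0, 0, 0, 0],
    [-1, -1, 0, 0, 0, 0, 0],
    [-1, -1, 0, 0, 0, 0, 0],
    [-1, -1, 0, 0, 0, 0, 0]
  ]
}}

```text
time: 2.08
tool_pos: [0.3665, 0.135, 0.3219]
ee_rot: [-3.14, 0.001, 2.804]
wrist_force: [0.1, -0.1, 0.4]
width: 0.0106
finger_force: 0.0
```

{"op": "servo_tool", "data": {
  "plan": [
    [-1, -1, 0, 0, 0, 0, 0],
    [-1, -1, 0, 0, 0, 0, 0],
    [-1, -1, 0, 0, 0, 0, 0],
    [-1, -1, 0, 0, 0, 0, 0]
  ]
}}

```text
time: 2.42
tool_pos: [0.4285, 0.0074, 0.3213]
ee_rot: [-3.14, -0.001, 2.804]
wrist_force: [-0.4, 0.1, 0.1]
width: 0.0004
finger_force: 0.0
```

{"op": "servo_tool", "data": {
  "plan": [
    [-0.9, -1, 0, 0, 0, 0.1, 0],
    [-0.9, -1, 0, 0, 0, 0.1, 0],
    [-0.9, -1, 0, 0, 0, 0.1, 0],
    [-0.9, -1, 0, 0, 0, 0.1, 0],
    [-0.9, -1, 0, 0, 0, 0.1, 0],
    [-0.9, -1, 0, 0, 0, 0.1, 0]
  ]
}}

```text
time: 2.92
tool_pos: [0.4794, -0.1123, 0.3218]
ee_rot: [3.141, -0.002, 2.651]
wrist_force: [0.2, 0.2, -0.3]
width: 0.0004
finger_force: 0.0
```

```bash
python3 - <<'E'
from h import *
print(robot.get_obs())
c=cam("wrist"); snap("wrist","c")
for t in("lamp","lamp_mouth","lug"):
    for r in robot.find_in(t,"wrist")[:2]: print(t,np.round(r["extent"]),r["conf"])
print([proj(c,p) for p in ([.5085,-.1384,.13],[.5408,-.0814,.13],[.4763,-.1953,.13])])
E
```

```text
{'time': 2.9167, 'joint_positions': array([-0.346 , -0.0384,  1.304 ,  0.0011,  1.8779, -1.4262]), 'qvel': array([ 0.0303, -0.0326,  0.0062, -0.0016,  0.0023, -0.0024]), 'joint_torque': array([ -0.9563, -27.4054, -30.0517,  -0.0904,   0.0002,  -0.0143]), 'tool_pos': array([ 0.4794, -0.1123,  0.3218]), 'ee_rot': array([ 3.1408, -0.002 ,  2.6513]), 'wrist_force': array([ 0.2415,  0.2355, -0.2688]), 'wrist_torque': array([-0.0449,  0.0514, -0.0009]), 'finger_force': 0.0, 'width': 0.0003560207543372271}
lamp [253. 195. 115.  83.] 0.7
lamp_mouth [255. 197.  89.  71.] 0.64
lug [252. 200.  88.  72.] 0.86
lug [415. 119.  64.  60.] 0.63
[array([248.6528, 210.5971]), array([298.4265, 211.7774]), array([198.8479, 209.4433])]
```

View pics/c.png

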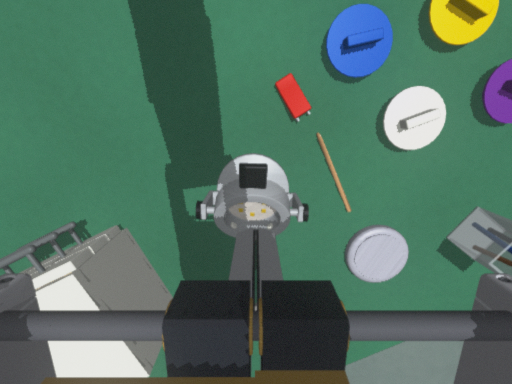

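The wrist view shows the lug at (253,176) and the yoke knobs at (202,210) and (304,212), so the lamp's centre is near (253,211). The white cover is at (415,118).

```bash
python3 - <<'E'
from h import *
c=cam("wrist"); C=onplane(c,(252.7,211),.125);print(C)
im=cv2.imread("pics/c.png");g=cv2.resize(im[140:250,180:330],None,fx=5,fy=5,interpolation=cv2.INTER_CUBIC);cv2.imwrite("pics/d.png",g)
for yaw in(-.49,-.515):
  x=np.array([np.cos(yaw),np.sin(yaw),0])
  for t in(.35,.5,.65,.75):
    print(yaw,t,[proj(c,C+x*(-r*np.cos(t)+4e-3*np.sin(t))+[0,0,r*np.sin(t)+.004*np.cos(t)]) for r in(.05,.084)])
  P=C-x*.063; P[2]=.2; goto(P,np.pi+yaw); print(P)
E
```

```text
[ 0.5137 -0.1341  0.125 ]
-0.49 0.35 [array([252.5567, 181.1767]), array([252.4628, 156.3311])]
-0.49 0.5 [array([252.509 , 185.3361]), array([252.3726, 162.8406])]
-0.49 0.65 [array([252.4648, 190.2643]), array([252.2866, 171.0299])]
-0.49 0.75 [array([252.438 , 193.9179]), array([252.2332, 177.3372])]
shift [ 0.219 -0.04   1.231] turn [0.0004 0.0006 0.0016]
[ 0.4582 -0.1044  0.2   ]
-0.515 0.35 [array([253.4886, 181.1904]), array([254.1451, 156.3564])]
-0.515 0.5 [array([253.3799, 185.3488]), array([253.9752, 162.8645])]
-0.515 0.65 [array([253.2509, 190.2757]), array([253.7611, 171.0517])]
-0.515 0.75 [array([253.1551, 193.9282]), array([253.5959, 177.3572])]
shift [ 0.218 -0.024  1.231] turn [0.0004 0.0006 0.0176]
[ 0.4589 -0.1031  0.2   ]
```

View pics/d.png

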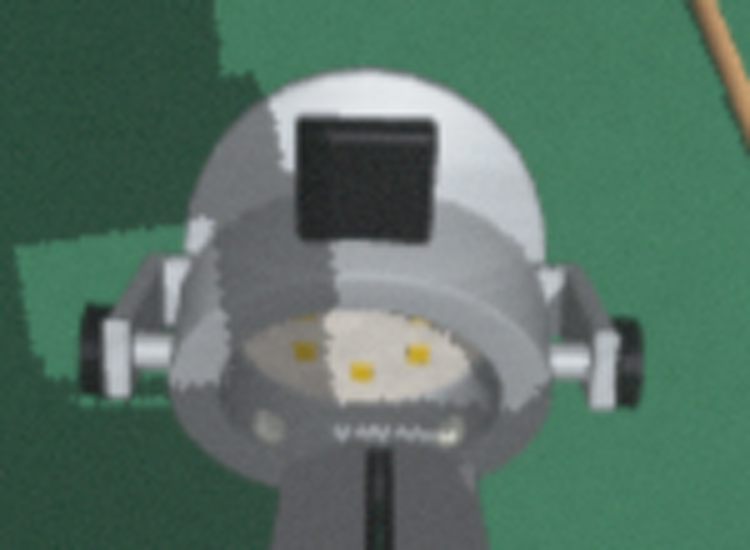

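{"op": "servo_tool", "data": {
  "plan": [
    [0.22, -0.03, 0, 0, 0, 0.017, 0],
    [0.22, -0.03, 0.4, 0, 0, 0.017, 0],
    [0.22, -0.03, 0.8, 0, 0, 0.017, 0],
    [0.22, -0.03, 1.0, 0, 0, 0.017, 0],
    [0.22, -0.03, 1.0, 0, 0, 0.017, 0],
    [0.22, -0.03, 1.0, 0, 0, 0.017, 0]
  ]
}}

```text
time: 3.62
tool_pos: [0.458, -0.1039, 0.2223]
ee_rot: [3.142, -0.001, 2.627]
wrist_force: [-0.5, 0.9, 0.9]
width: 0.0003
finger_force: 0.0
```

{"op": "servo_tool", "data": {
  "plan": [
    [0, 0, 0.15, 0, 0, 0, 0],
    [0, 0, 0.22, 0, 0, 0, 0],
    [0, 0, 0.28, 0, 0, 0, 0],
    [0, 0, 0.34, 0, 0, 0, 0],
    [0, 0, 0.4, 0, 0, 0, 0],
    [0, 0, 0.46, 0, 0, 0, 0],
    [0, 0, 0.52, 0, 0, 0, 0],
    [0, 0, 0.58, 0, 0, 0, 0],
    [0, 0, 0.64, 0, 0, 0, 0],
    [0, 0, 0.68, 0, 0, 0, 0],
    [0, 0, 0.7, 0, 0, 0, 0],
    [0, 0, 0.7, 0, 0, 0, 0]
  ]
}}

```text
time: 4.62
tool_pos: [0.4588, -0.1049, 0.1538]
ee_rot: [3.141, 0.001, 2.625]
wrist_force: [-0.8, 0.9, 2.6]
width: 0.0007
finger_force: 1.2
```

{"op": "servo_tool", "data": {
  "plan": [
    [0, 0, 0.03, 0, 0, 0, 0],
    [0, 0, 0.06, 0, 0, 0, 0],
    [0, 0, 0.08, 0, 0, 0, 0],
    [0, 0, 0.085, 0, 0, 0, 0],
    [0, 0, 0.085, 0, 0, 0, 0],
    [0, 0, 0.085, 0, 0, 0, 0]
  ]
}}

```text
time: 5.12
tool_pos: [0.4587, -0.1048, 0.1452]
ee_rot: [3.141, 0.0, 2.625]
wrist_force: [-3.1, 1.7, 6.2]
width: 0.0001
finger_force: 2.8
```

{"op": "servo_tool", "data": {
  "plan": [
    [0, 0, -0.4, 0, 0, 0, 0],
    [0, 0, -0.8, 0, 0, 0, 0],
    [0, 0, -1, 0, 0, 0, 0],
    [0, 0, -1, 0, 0, 0, 0],
    [0, 0, -1, 0, 0, 0, 0]
  ]
}}

```text
time: 5.53
tool_pos: [0.4597, -0.1055, 0.2455]
ee_rot: [3.141, 0.004, 2.625]
wrist_force: [0.4, 0.7, -1.0]
width: 0.0003
finger_force: 0.0
```

{"op": "servo_tool", "data": {
  "plan": [
    [0, 0, -0.4, 0, 0, 0, 0],
    [0, 0, -0.6, 0, 0, 0, 0],
    [0, 0, -0.6, 0, 0, 0, 0],
    [0, 0, -0.6, 0, 0, 0, 0],
    [0, 0, -0.6, 0, 0, 0, 0],
    [0, 0, -0.6, 0, 0, 0, 0]
  ]
}}

```text
time: 6.03
tool_pos: [0.4581, -0.1049, 0.3015]
ee_rot: [-3.141, -0.004, 2.625]
wrist_force: [-0.2, 0.7, -0.2]
width: 0.0004
finger_force: 0.0
```

```bash
python3 - <<'E'
from h import *
print(robot.get_obs()["tool_pos"],robot.get_obs()["qvel"])
c=cam("wrist"); im=snap("wrist")
C=np.array([.5137,-.1341,0])
u,v=map(int,proj(c,C+[0,0,.14])); print(u,v)
x0,y0=u-75,v-60
g=cv2.resize(im[y0:y0+120,x0:x0+150],None,fx=5,fy=5,interpolation=cv2.INTER_CUBIC); cv2.imwrite("pics/e.png",cv2.cvtColor(g,cv2.COLOR_RGB2BGR)); print(x0,y0)
E
```

```text
[ 0.4581 -0.1049  0.3015] [ 0.0005 -0.0016 -0.0042  0.0011  0.0035 -0.0022]
257 237
182 177
```

View pics/e.png

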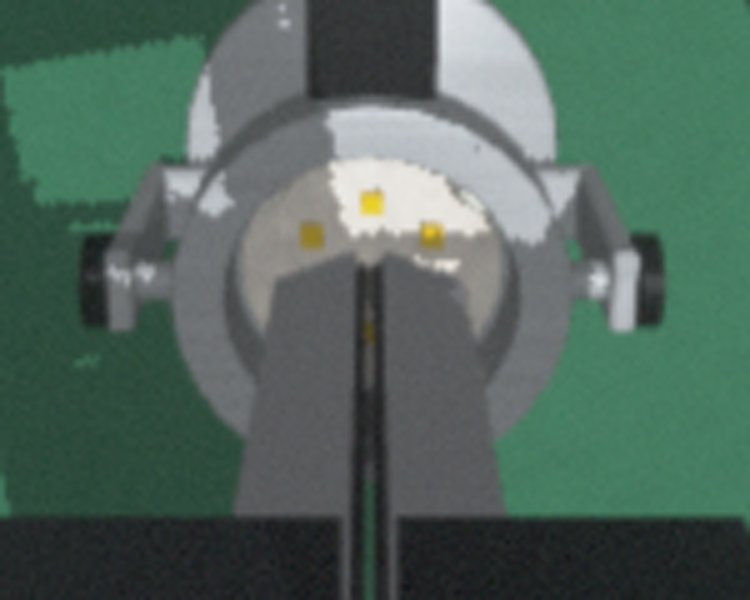

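The head looks level. The mouth's left and right edges sit at crop columns 222 and 521, but the fingers hide its lower edge, so I back off for a clear view.

{"op": "servo_tool", "data": {
  "plan": [
    [0.4, 0, 0, 0, 0, 0, 94],
    [0.8, 0, 0, 0, 0, 0, 94],
    [1, 0, 0, 0, 0, 0, 94],
    [1, 0, 0, 0, 0, 0, 94],
    [1, 0, 0, 0, 0, 0, 94],
    [1, 0, 0, 0, 0, 0, 94],
    [1, 0, 0, 0, 0, 0, 94]
  ]
}}

```text
time: 6.67
tool_pos: [0.3723, -0.0562, 0.3033]
ee_rot: [-3.141, -0.001, 2.625]
wrist_force: [0.7, 0.2, -0.0]
width: 0.0438
finger_force: 0.0
```

```bash
python3 - <<'E'
from h import *
o=robot.get_obs();print(o["tool_pos"],np.abs(o["qvel"]).max())
c=cam("wrist"); im=snap("wrist"); np.save("m.npy",im)
C=np.array([.5137,-.1341,0])
a=np.linspace(0,2*np.pi,60)
P=np.array([proj(c,C+[.0365*np.cos(t),.0365*np.sin(t),.14]) for t in a]);Q=np.array([proj(c,C+[.05*np.cos(t),.05*np.sin(t),.14]) for t in a])
u,v=map(int,P.mean(0));x0,y0=u-75,v-60
g=cv2.cvtColor(cv2.resize(im[y0:y0+120,x0:x0+150],None,fx=5,fy=5,interpolation=cv2.INTER_CUBIC),cv2.COLOR_RGB2BGR)
for W in(P,Q):cv2.polylines(g,[np.int32((W-[x0,y0]+.5)*5)],True,(0,0,255),1)
cv2.imwrite("pics/f.png",g);print(x0,y0)
E
```

```text
[ 0.3723 -0.0562  0.3033] 0.006385755912373147
182 244
```

View pics/f.png

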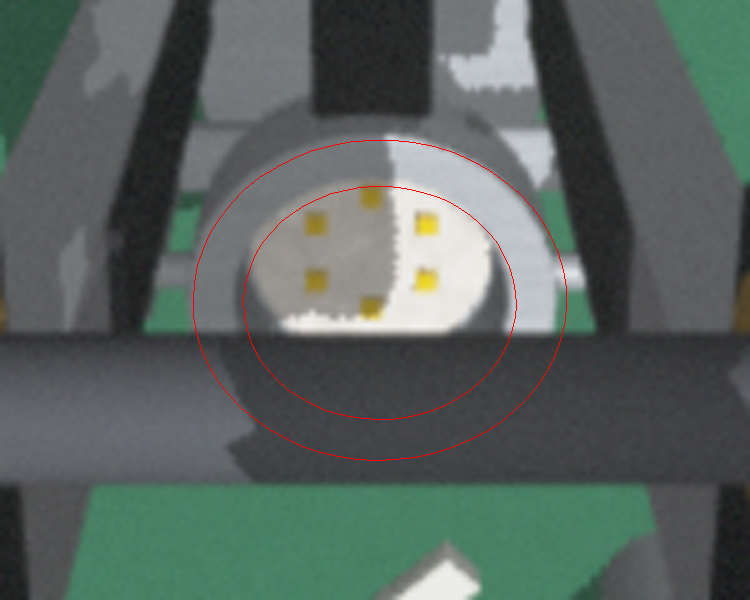

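```bash
python3 - <<'E'
from h import *
p=robot.camera_params("wrist");T=np.eye(4);T[:3,:3]=R.from_euler('xyz',[3.1408,-.002,2.6513]).as_matrix();T[:3,3]=[.4794,-.1123,.3218]
M=T@np.array(p["tool_from_camera"]);c=(np.array(p["camera_matrix"]),M[:3,:3],M[:3,3])
print(onplane(c,(415,118),.024),onplane(c,(405,124),.048),onplane(c,(439,112),.048))
goto([.525,.145,.26],1.45)
# white rib orientation in top view
im=snap("top");K=im[205:245,183:223];cv2.imwrite("pics/g.png",cv2.cvtColor(cv2.resize(K,None,fx=12,fy=12,interpolation=cv2.INTER_CUBIC),cv2.COLOR_RGB2BGR))
E
```

```text
[0.5271 0.144  0.024 ] [0.5221 0.1166 0.048 ] [0.5294 0.1665 0.048 ]
shift [-0.333  2.504  0.432] turn [-0.0007 -0.0007  0.7477]
```

{"op": "servo_tool", "data": {
  "plan": [
    [0, 0.4, 0, 0, 0, 0, 94],
    [0, 0.8, 0, 0, 0, 0, 94],
    [0, 1, 0, 0, 0, 0, 94],
    [0, 1, 0, 0, 0, 0, 94]
  ]
}}

```text
time: 7.1
tool_pos: [0.4228, 0.0336, 0.3028]
ee_rot: [3.141, -0.002, 2.629]
wrist_force: [0.3, 0.1, -0.5]
width: 0.0782
finger_force: 0.0
```

{"op": "servo_tool", "data": {
  "plan": [
    [0, 0.4, 0, 0, 0, 0, 94],
    [0, 0.8, 0, 0, 0, 0, 94],
    [0, 1, 0, 0, 0, 0, 94],
    [0, 1, 0, 0, 0, 0, 94]
  ]
}}

```text
time: 7.43
tool_pos: [0.4718, 0.1201, 0.3024]
ee_rot: [-3.141, -0.002, 2.628]
wrist_force: [0.1, -0.9, -0.3]
width: 0.0939
finger_force: 0.0
```

{"op": "servo_tool", "data": {
  "plan": [
    [-0.14, 0.7, 0.2, 0, 0, 0.077, 94],
    [-0.14, 0.7, 0.2, 0, 0, 0.154, 94],
    [-0.14, 0.7, 0.2, 0, 0, 0.23, 94],
    [-0.14, 0.7, 0.2, 0, 0, 0.31, 94],
    [-0.14, 0.7, 0.2, 0, 0, 0.38, 94],
    [-0.14, 0.7, 0.2, 0, 0, 0.46, 94],
    [-0.14, 0.7, 0.2, 0, 0, 0.54, 94],
    [-0.14, 0.7, 0.2, 0, 0, 0.62, 94],
    [-0.14, 0.7, 0.2, 0, 0, 0.7, 94],
    [-0.14, 0.7, 0.2, 0, 0, 0.76, 94],
    [-0.14, 0.7, 0.2, 0, 0, 0.76, 94],
    [-0.14, 0.7, 0.2, 0, 0, 0.76, 94]
  ]
}}

```text
time: 8.43
tool_pos: [0.5173, 0.1708, 0.2839]
ee_rot: [-3.141, 0.001, 1.432]
wrist_force: [-1.0, -0.0, 0.1]
width: 0.0936
finger_force: 0.0
```

```bash
python3 - <<'E'
from h import *
o=robot.get_obs();print(o["tool_pos"],o["ee_rot"],np.abs(o["qvel"]).max())
c=cam("wrist"); im=snap("wrist","h"); np.save("w.npy",im)
print([proj(c,[.5257,.1416,.048])])
for r in robot.find_in("cover","wrist"):print(np.round(r["extent"]),r["conf"])
E
```

```text
[0.5173 0.1708 0.2839] [-3.1413  0.0006  1.4323] 0.005885615778866469
[array([263.6764, 193.727 ])]
[274.  80.  71.  77.] 0.97
[265. 188.  56.  58.] 0.76
[177. 124.  68.  65.] 0.65
[180. 220.  58.  54.] 0.56
```

View pics/h.png

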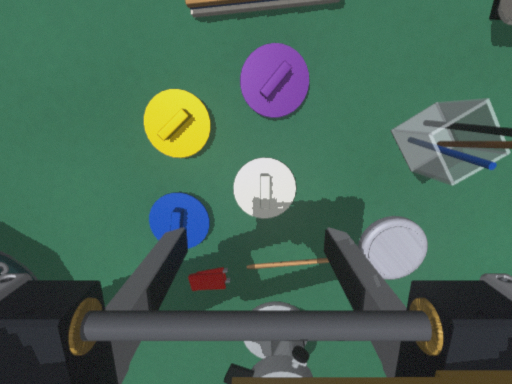

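The white cover is at (265,188), clear of the fingers, with its rib almost along the image's vertical.

```bash
python3 - <<'E'
from h import *
im=np.load("w.npy");c=cam("wrist")
hsv=cv2.cvtColor(im,cv2.COLOR_RGB2HSV);m=((hsv[...,1]<60)&(hsv[...,2]>110)).astype(np.uint8);m[:150]=0;m[226:]=0;m[:,:225]=0;m[:,305:]=0
k=max(cv2.findContours(m,cv2.RETR_EXTERNAL,cv2.CHAIN_APPROX_NONE)[0],key=len);e=cv2.fitEllipse(k);print(e,onplane(c,e[0],.022))
C=onplane(c,e[0],.022)
g=cv2.cvtColor(cv2.resize(im[150:226,228:304],None,fx=7,fy=7,interpolation=cv2.INTER_CUBIC),cv2.COLOR_RGB2BGR)
for yaw in(1.43,):
  d=np.array([np.cos(yaw),np.sin(yaw)]);n=np.array([-d[1],d[0]])
  W=np.array([proj(c,[*(C[:2]+s*.025*d+t*.007*n),.048]) for s,t in((1,1),(1,-1),(-1,-1),(-1,1))])
  cv2.polylines(g,[np.int32((W-[228,150]+.5)*7)],True,(0,0,255),1)
cv2.imwrite("pics/i.png",g)
goto([C[0],C[1],.2],1.43)
E
```

```text
((264.1309814453125, 187.285888671875), (60.31879425048828, 62.96312713623047), 78.5512924194336) [0.5276 0.1451 0.022 ]
shift [-0.245  0.138  0.84 ] turn [-0.0001  0.0002  0.0014]
```

View pics/i.png

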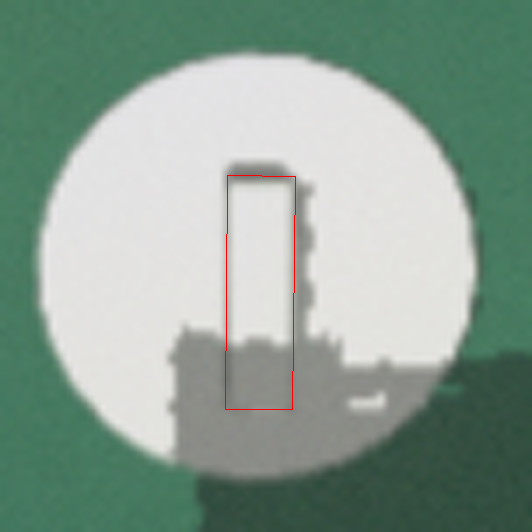

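{"op": "servo_tool", "data": {
  "plan": [
    [-0.245, 0.138, 0.2, 0, 0, 0.001, 60],
    [-0.245, 0.138, 0.6, 0, 0, 0.001, 60],
    [-0.245, 0.138, 1, 0, 0, 0.001, 60],
    [-0.245, 0.138, 1, 0, 0, 0.001, 60]
  ]
}}

```text
time: 8.87
tool_pos: [0.5202, 0.144, 0.1719]
ee_rot: [-3.119, 0.007, 1.43]
wrist_force: [-2.1, -0.0, -2.6]
width: 0.0708
finger_force: 0.0
```

{"op": "servo_tool", "data": {
  "plan": [
    [0, 0, 0.3, 0, 0, 0, 60],
    [0, 0, 0.6, 0, 0, 0, 60],
    [0, 0, 0.9, 0, 0, 0, 60],
    [0, 0, 1, 0, 0, 0, 60],
    [0, 0, 1, 0, 0, 0, 60],
    [0, 0, 1, 0, 0, 0, 60]
  ]
}}

```text
time: 9.37
tool_pos: [0.5287, 0.1462, 0.0859]
ee_rot: [3.14, -0.001, 1.43]
wrist_force: [0.2, -0.2, 1.3]
width: 0.0602
finger_force: 0.0
```

```bash
python3 - <<'E'
from h import *
goto([.5276,.1451,.0435],1.43)
E
```

```text
shift [-0.013 -0.01   0.424] turn [ 0.0013 -0.0004  0.0001]
```

{"op": "servo_tool", "data": {
  "plan": [
    [-0.01, -0.01, 0.15, 0, 0, 0, 60],
    [-0.01, -0.01, 0.3, 0, 0, 0, 60],
    [-0.01, -0.01, 0.4, 0, 0, 0, 60],
    [-0.01, -0.01, 0.42, 0, 0, 0, 60],
    [-0.01, -0.01, 0.42, 0, 0, 0, 60],
    [-0.01, -0.01, 0.42, 0, 0, 0, 10],
    [-0.01, -0.01, 0.42, 0, 0, 0, 5],
    [-0.01, -0.01, 0.42, 0, 0, 0, 5],
    [-0.01, -0.01, 0.42, 0, 0, 0, 5],
    [-0.01, -0.01, 0.42, 0, 0, 0, 5],
    [-0.01, -0.01, 0.42, 0, 0, 0, 5],
    [-0.01, -0.01, 0.42, 0, 0, 0, 5]
  ]
}}

```text
time: 10.37
tool_pos: [0.5263, 0.1451, 0.0421]
ee_rot: [3.142, -0.0, 1.43]
wrist_force: [0.6, 0.8, 0.5]
width: 0.0166
finger_force: 0.0
```

{"op": "servo_tool", "data": {
  "plan": [
    [0, 0, 0, 0, 0, 0, 0],
    [0, 0, 0, 0, 0, 0, 0],
    [0, 0, 0, 0, 0, 0, 0],
    [0, 0, 0, 0, 0, 0, 0]
  ]
}}

```text
time: 10.7
tool_pos: [0.5264, 0.1451, 0.042]
ee_rot: [3.141, -0.0, 1.43]
wrist_force: [0.2, 0.8, 0.8]
width: 0.0134
finger_force: 30.0
```

{"op": "servo_tool", "data": {
  "plan": [
    [0, 0, -0.1, 0, 0, 0, 0],
    [0, 0, -0.3, 0, 0, 0, 0],
    [0, 0, -0.6, 0, 0, 0, 0],
    [0, 0, -0.9, 0, 0, 0, 0],
    [0, 0, -1, 0, 0, 0, 0],
    [0, 0, -1, 0, 0, 0, 0]
  ]
}}

```text
time: 11.2
tool_pos: [0.5286, 0.1455, 0.1463]
ee_rot: [3.134, -0.003, 1.43]
wrist_force: [-0.7, 0.0, -1.3]
width: 0.0139
finger_force: 30.0
```

{"op": "servo_tool", "data": {
  "plan": [
    [0, 0, -0.3, 0, 0, 0, 0],
    [-0.1, 0, -0.6, 0, 0, 0, 0],
    [-0.4, 0, -0.9, 0, 0, 0, 0],
    [-0.7, 0, -1, 0, 0, 0, 0],
    [-0.9, 0, -1, 0, 0, 0, 0],
    [-0.9, 0, -1, 0, 0, 0, 0]
  ]
}}

```text
time: 11.7
tool_pos: [0.5133, 0.0529, 0.2413]
ee_rot: [-3.141, 0.002, 1.425]
wrist_force: [-0.0, -0.0, -0.6]
width: 0.0133
finger_force: 30.0
```

{"op": "servo_tool", "data": {
  "plan": [
    [-0.3, 0.1, 0, 0, 0, 0, 0],
    [-0.6, 0.2, 0, 0, 0, 0, 0],
    [-0.9, 0.2, 0, 0, 0, 0, 0],
    [-0.9, 0.2, 0, 0, 0, 0, 0],
    [-0.9, 0.2, 0, 0, 0, 0, 0]
  ]
}}

```text
time: 12.12
tool_pos: [0.5201, -0.0362, 0.2395]
ee_rot: [-3.137, -0.001, 1.427]
wrist_force: [0.7, 0.1, -0.3]
width: 0.0138
finger_force: 30.0
```

{"op": "servo_tool", "data": {
  "plan": [
    [-0.3, 0, 0, 0, 0, -0.07, 0],
    [-0.6, 0, 0, 0, 0, -0.14, 0],
    [-0.9, 0, 0, 0, 0, -0.21, 0],
    [-0.98, 0, 0, 0, 0, -0.28, 0],
    [-0.98, 0, 0, 0, 0, -0.35, 0],
    [-0.98, 0, 0, 0, 0, -0.42, 0],
    [-0.98, 0, 0, 0, 0, -0.49, 0],
    [-0.98, 0, 0, 0, 0, -0.56, 0],
    [-0.98, 0, 0, 0, 0, -0.63, 0],
    [-0.98, 0, 0, 0, 0, -0.7, 0],
    [-0.98, 0, 0, 0, 0, -0.761, 0],
    [-0.98, 0, 0, 0, 0, -0.761, 0]
  ]
}}

```text
time: 13.12
tool_pos: [0.5071, -0.1309, 0.2407]
ee_rot: [3.141, -0.002, 2.629]
wrist_force: [0.5, -0.2, 0.4]
width: 0.0136
finger_force: 30.0
```

{"op": "servo_tool", "data": {
  "plan": [
    [0, 0, 0, 0, 0, 0, 0],
    [0, 0, 0, 0, 0, 0, 0],
    [0, 0, 0, 0, 0, 0, 0]
  ]
}}

```text
time: 13.37
tool_pos: [0.5071, -0.1323, 0.2416]
ee_rot: [3.141, -0.001, 2.624]
wrist_force: [-0.4, 0.1, 0.8]
width: 0.0136
finger_force: 30.0
```

```bash
python3 - <<'E'
from h import *
o=robot.get_obs();print(o)
goto([.5105,-.1350,.2],2.625)
a=snap("scene")[110:230,125:275];w=snap("wrist")
c=cam("wrist");A=R.from_euler('xyz',o["ee_rot"]).as_matrix()
print("pred centre of cover flange",proj(c,o["tool_pos"]+A@[0,0,.018]),"rim",proj(c,[.5105,-.135,.14]))
g=np.vstack([cv2.resize(a,(512,410))[100:310],w]);cv2.imwrite("pics/j.png",cv2.cvtColor(g,cv2.COLOR_RGB2BGR))
E
```

```text
{'time': 13.3667, 'joint_positions': array([-0.3636,  0.0268,  1.3966,  0.0004,  1.7188, -1.4173]), 'qvel': array([-0.0075, -0.003 , -0.0029, -0.0024,  0.0016, -0.0066]), 'joint_torque': array([  0.0914, -31.5909, -30.4315,   0.0053,   0.0792,   0.0133]), 'tool_pos': array([ 0.5071, -0.1323,  0.2416]), 'ee_rot': array([ 3.1413, -0.0007,  2.6245]), 'wrist_force': array([-0.3972,  0.1167,  0.8028]), 'wrist_torque': array([0.0251, 0.0276, 0.0072]), 'finger_force': 29.99919980764389, 'width': 0.013570100691138159}
shift [-0.043 -0.007  0.416] turn [ 0.0002 -0.0005 -0.0003]
pred centre of cover flange [256.7989 238.0315] rim [255.6613 206.8333]
```

View pics/j.png

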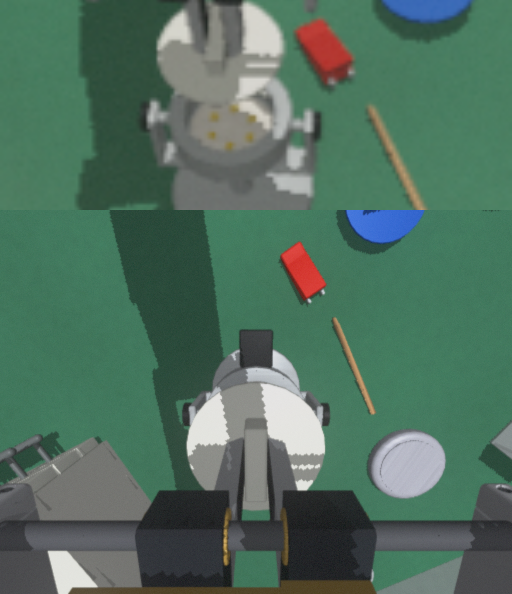

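The cover is held square at (256,446), lined up with the lamp's knobs (middle about 257). The head is still level with its mouth up. I descend now.

{"op": "servo_tool", "data": {
  "plan": [
    [-0.043, 0, 0, 0, 0, 0, 0],
    [-0.043, 0, 0.2, 0, 0, 0, 0],
    [-0.043, 0, 0.4, 0, 0, 0, 0],
    [-0.043, 0, 0.52, 0, 0, 0, 0],
    [-0.043, 0, 0.57, 0, 0, 0, 0],
    [-0.043, 0, 0.59, 0, 0, 0, 0],
    [-0.043, 0, 0.6, 0, 0, 0, 0],
    [-0.043, 0, 0.6, 0, 0, 0, 0]
  ]
}}

```text
time: 14.13
tool_pos: [0.5112, -0.1353, 0.1828]
ee_rot: [3.141, 0.002, 2.625]
wrist_force: [-1.0, 1.1, -0.8]
width: 0.0138
finger_force: 30.0
```

{"op": "servo_tool", "data": {
  "plan": [
    [0, 0, 0.015, 0, 0, 0, 0],
    [0, 0, 0.03, 0, 0, 0, 0],
    [0, 0, 0.045, 0, 0, 0, 0],
    [0, 0, 0.05, 0, 0, 0, 0],
    [0, 0, 0.05, 0, 0, 0, 0]
  ]
}}

```text
time: 14.55
tool_pos: [0.5109, -0.1346, 0.1781]
ee_rot: [3.14, 0.001, 2.625]
wrist_force: [-2.4, 3.0, 5.7]
width: 0.0139
finger_force: 30.0
```

{"op": "servo_tool", "data": {
  "plan": [
    [0.01, 0, 0, 0, 0, 0, 0],
    [0.01, 0, 0, 0, 0, 0, 0],
    [0.01, 0, 0.01, 0, 0, 0, 0],
    [0.01, 0, 0.02, 0, 0, 0, 0],
    [0.01, 0, 0.02, 0, 0, 0, 0]
  ]
}}

```text
time: 14.97
tool_pos: [0.5102, -0.1342, 0.177]
ee_rot: [3.14, 0.002, 2.625]
wrist_force: [-3.1, 3.3, 9.6]
width: 0.0139
finger_force: 30.0
```

{"op": "servo_tool", "data": {
  "plan": [
    [0.01, 0, 0, 0, 0, 0, 0],
    [0.02, 0, 0, 0, 0, 0, 0],
    [0.02, 0, 0, 0, 0, 0, 0],
    [0.02, 0, 0, 0, 0, 0, 0]
  ]
}}

```text
time: 15.3
tool_pos: [0.5099, -0.134, 0.1771]
ee_rot: [3.14, 0.006, 2.625]
wrist_force: [1.3, 1.3, 8.6]
width: 0.0139
finger_force: 30.0
```

{"op": "servo_tool", "data": {
  "plan": [
    [0, 0, 0.01, 0, 0, 0, 0],
    [0, 0, 0.02, 0, 0, 0, 0],
    [0, 0, 0.03, 0, 0, 0, 0],
    [0, 0, 0.04, 0, 0, 0, 0],
    [0, 0, 0.04, 0, 0, 0, 0]
  ]
}}

```text
time: 15.72
tool_pos: [0.5103, -0.1343, 0.1759]
ee_rot: [3.14, 0.009, 2.625]
wrist_force: [-1.9, 1.9, 15.6]
width: 0.0138
finger_force: 30.0
```

{"op": "servo_tool", "data": {
  "plan": [
    [0, 0, 0.01, 0, 0, 0, 0],
    [0, 0, 0.02, 0, 0, 0, 0],
    [0, 0, 0.03, 0, 0, 0, 0],
    [0, 0, 0.03, 0, 0, 0, 0]
  ]
}}

```text
time: 16.05
tool_pos: [0.5101, -0.1343, 0.1701]
ee_rot: [3.14, 0.007, 2.625]
wrist_force: [2.3, 0.2, 3.8]
width: 0.0138
finger_force: 30.0
```

Past the catches. I carry on down to the seat.

{"op": "servo_tool", "data": {
  "plan": [
    [0, 0, 0.02, 0, 0, 0, 0],
    [0, 0, 0.04, 0, 0, 0, 0],
    [0, 0, 0.06, 0, 0, 0, 0],
    [0, 0, 0.07, 0, 0, 0, 0],
    [0, 0, 0.07, 0, 0, 0, 0],
    [0, 0, 0.07, 0, 0, 0, 0]
  ]
}}

```text
time: 16.55
tool_pos: [0.5086, -0.1338, 0.1624]
ee_rot: [3.142, 0.002, 2.625]
wrist_force: [-0.6, 0.7, 7.6]
width: 0.0137
finger_force: 30.0
```

{"op": "servo_tool", "data": {
  "plan": [
    [0, 0, 0.01, 0, 0, 0, 0],
    [0, 0, 0.02, 0, 0, 0, 0],
    [0, 0, 0.02, 0, 0, 0, 0],
    [0, 0, 0.02, 0, 0, 0, 0],
    [0, 0, 0.02, 0, 0, 0, 0],
    [0, 0, 0.02, 0, 0, 0, 0]
  ]
}}

```text
time: 17.05
tool_pos: [0.5086, -0.1339, 0.1623]
ee_rot: [3.141, 0.003, 2.625]
wrist_force: [-2.5, 2.0, 15.5]
width: 0.0139
finger_force: 30.0
```

```bash
python3 - <<'E'
from h import *
o=robot.get_obs();print(o)
c=cam("wrist");a=snap("wrist")
A=R.from_euler('xyz',o["ee_rot"]).as_matrix();print(proj(c,o["tool_pos"]+A@[0,0,.018]))
s=cv2.resize(snap("scene")[130:220,140:250],(512,419))
cv2.imwrite("pics/k.png",cv2.cvtColor(np.vstack([s[150:360],a]),cv2.COLOR_RGB2BGR))
E
```

```text
{'time': 17.05, 'joint_positions': array([-0.365 ,  0.051 ,  1.5285, -0.0003,  1.5588, -1.4193]), 'qvel': array([-0.0011, -0.0004, -0.0001, -0.0016,  0.0005, -0.0005]), 'joint_torque': array([ -0.6873, -24.1524, -23.8308,  -0.2672,  -0.9193,   0.0138]), 'tool_pos': array([ 0.5086, -0.1339,  0.1623]), 'ee_rot': array([3.1414, 0.0033, 2.625 ]), 'wrist_force': array([-2.4694,  2.0348, 15.4807]), 'wrist_torque': array([0.2924, 0.4208, 0.0327]), 'finger_force': 30.003055930137634, 'width': 0.01391499664119256}
[256.2744 238.4281]
```

View pics/k.png

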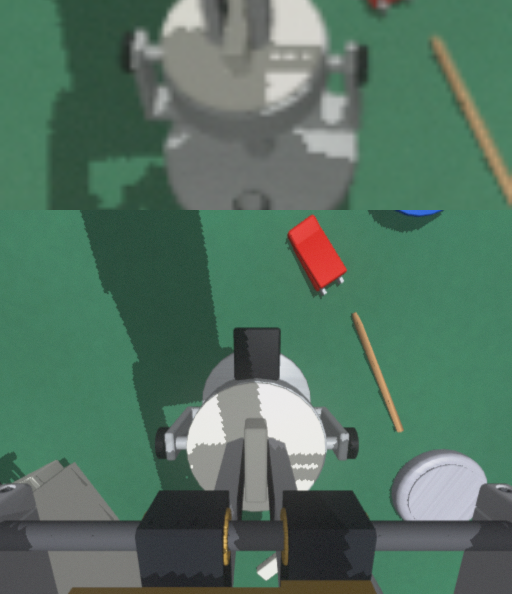

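The cover is seated flush in the head at (256,446), level, and held with a push of about 15 N. I'm handing it in.

```bash
python3 -c "
from bench import robot
print(robot.close_job())"
```

```text
the job is handed in; nothing more can be done
None
```

I levelled the lamp head and snapped the cover home at the expected height. I then handed the job in with the cover still gripped and pushed down at about 15 N; no verdict was returned.

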